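# Load the embossing plate under the press

### The arm

A 6-joint arm with a two-finger parallel gripper is mounted at the origin on the work surface. World frame = base frame: x ahead of the robot, y to its left, z up, the work surface at z = 0. Lengths are in m, angles in rad, forces in N, time in s.
With the tool pointing down it reaches from about 0.25 to 0.85 m from the base axis. Payload 12.5 kg.
Tool frame: the origin (TCP) lies at the very end of the fingers, on their centre line; the grasp point (between the pads) lies 19 mm behind it (robot.hold_point_z is the distance from the TCP to the grasp point, in m); z points along the fingers, y is the line along which they close (so a half turn about z gives the same grasp; the last joint's range is limited). The gripper opens to 93 mm and grips with 3 to 60 N. Pads are 15 mm wide; open, the fingers measure 128 mm over their backs; the gripper's body (75 mm by 188 mm) begins 65 mm behind the grasp point.
Start: joints at [-1.252, 0.351, 1.652, -0, 1.139, -0.085], TCP at [0.216, -0.506, 0.199] pointing down, gripper open.
Joint ranges: [-2.75, 2.75], [-0.79, 2.1], [0.01, 2.65], [-1.57, 4.71], [0.07, 3.14], [-2.87, 2.87]. Speed limits (rad/s): [2.22, 2.22, 2.79, 3.14, 3.14, 3.14].

### API

Orientations are given as a unit quaternion [x, y, z, w].
In Python, from bench import telemetry, eyes, ticket, robot gives the robot as it stands.
- The arm moves only by the tool move_arm, never from a script. Its argument "steps" is a list that holds one entry, the list of rows, each a list of 4 numbers: the shift along the tool's x, y, z in cm, then the turn about the tool's z in rad. In form: [[[tx, ty, tz, spin], ...]]. A call has 1 to 10 rows; each row is the pose to reach, as a shift and turn from the pose commanded when the call began, along the tool's axes at that moment; what a row does not reach only later rows make up. A row lasts 1/12 s, in which the tool goes at most 41.7 mm and 7.16 degrees, less where a joint would pass 70% of its speed; a pose out of reach is approached as far as the arm can. A call with a gripper value outside its range is refused whole. "gripper" is the opening, from 0 (shut) to 1 (fully open), set as the call begins (left out, the last holds). The fingers move at their own pace and stop on an object; "force" is the grip in N (left out, the last holds). Time passes only in rows, so rows that repeat a pose let the fingers close. It gives the time, the measured TCP pose, the force, the opening and the grip force at its end, in the units of the state.
- telemetry.observe(): the state, without advancing time (a new reading comes with each control period).
- eyes.capture(name): name is "scene" or "top" or "wrist"; returns (picture, depth): 384x512x3 uint8, red, green, blue; 384x512 float32, m along the optical axis (not along the pixel's ray), 0 where there is no reading.
- eyes.camera_model(name): a dict with "fov_y" (degrees; the focal length in pixels is half the picture's height over the tangent of half this angle, whatever the lens; pixels are square), "cx", "cy" (the principal point, pixels), "R" (3x3) and "t" (3): a world point X has camera coordinates R X + t; the wrist camera has in their place "mount" (4x4, takes a point from camera to tool coordinates, whose origin is the TCP and whose axes are the flange's). Camera axes: x right, y down, z forward; pixel columns grow to the right and rows downward; lengths in m; the calibration is good to about 2 mm. A picture is of the moment at which its call begins: read the wrist's pose just before it. camera_model takes no time and is no camera call.
- ticket.finish_job(): hands the job in; it is judged then, once.
The state is a dict: "time_s": time; "qpos": joint angles; "qd": joint speeds; "effort": joint torques, N m; "eef_pos": TCP position; "tcp_rot": TCP orientation; "contact_force": force on the tool from outside, world axes, zero at the start; "moment": the same for the moment, N m; "width": finger opening in m; "gripper_force": force on a finger pad.
Only numpy, scipy, OpenCV 4.12 (cv2) and the standard library are available. Lean on these libraries where they do the work, as an engineer would, in place of code of your own. Each camera call takes 0.05 s, during which the arm holds its last target. There are 200 camera calls.

### The job

Lay the embossing plate flat on the press bed with its grip tab towards you, and push it in between the guides, under the low crossbeam, until the plate has pushed the stiff register slide behind the beam all the way back against its stop. Feel for the stop: press the plate firmly home, but do not ram it, ease off once the slide is solid, then leave the plate there, with the other things on the bench undisturbed.

Things in the scene. Friction and masses are not known exactly. Their poses are not given: they have to be found in the camera images.
- bed: Fixed green bench press on a smooth steel bed, x -190 to +205 mm, y -85 to +85, top at z 10. Origin: bench level under the bed, on the channel's centre line; +x = push-in direction, open mouth and bare apron at -x. Behind the beam is the register slide, then a column (150 wide, 200 tall, x 140 to 195; knob and side lever up to z 260).
- mouth (a point): Point in the mouth of the channel, on the bed's top (z 10), 40 mm to the -x of the bed's origin, same axes. From here two smooth guide strips (12 wide, 10 high) run 140 mm inwards (+x), leaving a channel 63.5 mm wide, centred; outwards (-x) they flare over 36 mm to about 85 mm apart.
- beam (a point): Centre of the underside of the low crossbeam, 28 mm over the bench, 18 over the bed's top: 4 mm headroom over the plate. Axes as the bed's; 20 mm to the +x of its origin. The beam is 40 deep (x), 150 wide, its top 58 mm over the bench (bolt heads 64).
- plate: Loose aluminium embossing plate, 140 x 60 x 14 mm (x, y, z), about 0.35 kg, brass pattern on its front half. Origin: centre of its underside; +x end goes in first. A flat upright grip tab, 26 (x) x 12 (y) mm, stands on it centred at x = -50, from z 14 to 40; it stays outside the beam. Starts flat on the bench left or right of the press.
- register (a joint): Travel (m) of the register slide: steel bar across the channel behind the beam, 46 wide, z 11 to 24 mm, with a small flag. 0 = out (start), 0.006 = fully back, solid. Moves along bed +x, no spring, stays put. Depth setting varies: fully back, the plate's origin is at bed x = -18 to +14 mm. A low push of 7-10 N moves it (plate alone: under 2 N); solid: press to 14-18 N; over 25 N harms it.
There are look-alikes about, which are no part of the job. Of the things shaped like the plate, the aluminium one is meant.

How it is judged:
By the outcome, as a careful person would: the job done as asked, in the order asked, and still so for the second after the job is handed in, with the robot touching nothing.
It also fails if it takes over 72 s, if anything falls off the work surface, if the arm or the gripper's body presses on something with over 40 N, if the wrist force passes 120 N, or if a joint passes its speed limit or range.

## Working session

There is one attempt and no reset: what is moved stays moved. The work goes in short steps, Python scripts to look and compute and a tool call to move; the robot and the scene stay as the last step left them, time stands still between calls to the robot, and variables do not carry over. Pictures are saved under pics/ and viewed, at most 10 in all, crops included, and the job is handed in when it is done.

Besides the shell and the picture viewer there is one more tool, called after "Call:" in YAML: its name, and indented under it one key for each argument. move_arm: Moves the arm, as the interface text tells. Its arguments: {"type":"object","properties":{"steps":{"type":"array","items":{"type":"array","items":{"type":"array","items":{"type":"number"}}}},"gripper":{"type":"number"},"force":{"type":"number"}},"required":["steps"]}

```bash
mkdir -p pics; ls; cat > h.py <<'E'
import numpy as np, cv2
from bench import telemetry, eyes, ticket, robot
from scipy.spatial.transform import Rotation as Ro
def cam(name):
    m=eyes.camera_model(name); f=192/np.tan(np.radians(m['fov_y'])/2)
    if 'mount' in m:
        s=telemetry.observe(); T=np.eye(4); T[:3,:3]=Ro.from_quat(s['tcp_rot']).as_matrix(); T[:3,3]=s['eef_pos']
        T=T@np.array(m['mount']); R=T[:3,:3].T; t=-R@T[:3,3]
    else: R=np.array(m['R']); t=np.array(m['t'])
    return f,m['cx'],m['cy'],R,t
def ray(c,u,v,z):
    f,cx,cy,R,t=c; d=R.T@np.array([(u-cx)/f,(v-cy)/f,1]); o=-R.T@t
    return o+d*(z-o[2])/d[2]
def cloud(c,D):
    f,cx,cy,R,t=c; v,u=np.mgrid[:384,:512]
    P=np.stack([(u-cx)/f*D,(v-cy)/f*D,D],-1)-t
    return P@R
def proj(c,X):
    f,cx,cy,R,t=c; p=R@np.array(X)+t; return f*p[0]/p[2]+cx,f*p[1]/p[2]+cy
def save(n,p): cv2.imwrite('pics/'+n,p[:,:,::-1])
E
python3 - <<'E'
from h import *
for n in ['scene','top']:
    c=cam(n);p,D=eyes.capture(n);save(n+'1.png',p);np.savez(n+'1.npz',p=p,D=D)
    print(n,c)
    print(eyes.camera_model(n).keys())
print(telemetry.observe())
E
```

```text
pics
scene (np.float64(396.29124101560757), 263.7840493215215, 190.7869948647878, array([[-0.29186947,  0.95644805, -0.00439744],
       [ 0.77424364,  0.2335636 , -0.58821325],
       [-0.56156834, -0.17508618, -0.8086939 ]]), array([ 0.13919854, -0.33673605,  1.31329043]))
dict_keys(['fov_y', 'cx', 'cy', 'R', 't'])
top (np.float64(352.97664292631873), 253.4801645538621, 200.23515260090107, array([[ 0.01184011, -0.99987481, -0.01049617],
       [-0.99173734, -0.01040151, -0.12786267],
       [ 0.12773749,  0.01192335, -0.99173634]]), array([8.56330954e-04, 4.95270574e-01, 8.68973347e-01]))
dict_keys(['fov_y', 'cx', 'cy', 'R', 't'])
{'time_s': 0.1, 'qpos': array([-1.25157402e+00,  3.51191088e-01,  1.65236617e+00, -3.74296351e-05,
        1.13907925e+00, -8.45923780e-02]), 'qd': array([ 3.92755725e-04, -1.28629091e-03, -1.80847238e-03,  2.17074632e-03,
        6.99462209e-04,  7.73337862e-05]), 'effort': array([ 2.63515794e-04, -4.98030353e+01, -2.85706365e+01,  6.99902256e-02,
        2.38552195e-02, -3.11283782e-05]), 'eef_pos': array([ 0.21602484, -0.50543994,  0.19814818]), 'tcp_rot': array([ 9.79684160e-01,  2.00545942e-01, -7.79664108e-05, -5.16351385e-04]), 'contact_force': array([-0.41889329,  0.17965481,  0.79863132]), 'moment': array([0.00350196, 0.0323711 , 0.00307372]), 'gripper_force': 0.0, 'width': 0.09292654446820872}
```

View pics/top1.png

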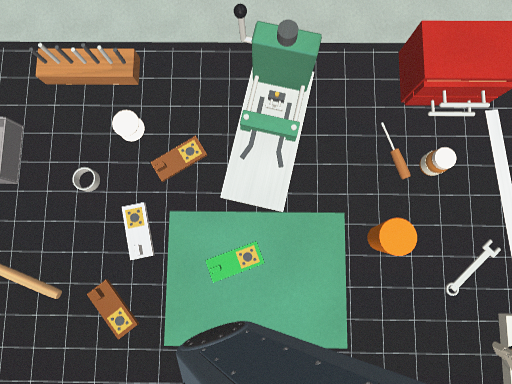

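View pics/scene1.png

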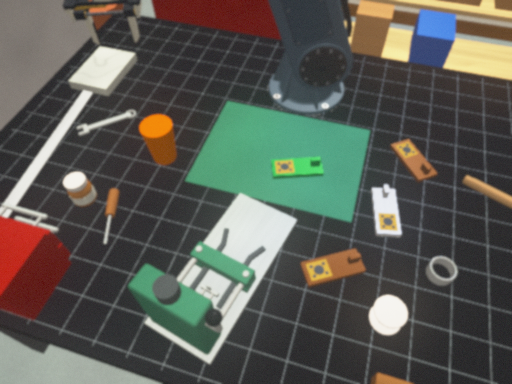

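The top view shows the press centred near (268,120), with its mouth facing down-image. The silver plate is at (137,231), with its pattern at the upper end and its tab near (143,250). The look-alikes are two brown plates and one green one.

```bash
python3 - <<'E'
from h import *
z=np.load('top1.npz');p=z['p'];D=z['D'];c=cam('top');P=cloud(c,D)
hsv=cv2.cvtColor(p,cv2.COLOR_RGB2HSV);w=((hsv[...,1]<50)&(hsv[...,2]>150)).astype(np.uint8)
def sub(x0,x1,y0,y1):
    m=np.zeros_like(w);m[y0:y1,x0:x1]=1;return w*m
# plate
m=sub(115,160,195,265); m=cv2.morphologyEx(m,cv2.MORPH_CLOSE,np.ones((15,15)))
ct=max(cv2.findContours(m,0,2)[0],key=cv2.contourArea)
q=np.array([ray(c,u,v,.014)[:2] for u,v in ct[:,0]],np.float32)
r=cv2.minAreaRect(q);print('plate',r,np.round(cv2.boxPoints(r),4).tolist())
a=P[sub(115,160,195,265)>0];print('z pct',np.percentile(a[:,2],[5,50,95,99]))
Pp=P[195:265,115:160].reshape(-1,3);tb=Pp[(Pp[:,2]>.030)&(Pp[:,2]<.06)];print('tab',len(tb),tb.mean(0) if len(tb) else 0)
# bed: apron part corners; side edges by line fit
m=sub(215,320,60,215)
ct=max(cv2.findContours(m,0,2)[0],key=cv2.contourArea)
L=[];
qs=np.array([ray(c,u,v,.010)[:2] for u,v in np.argwhere(m>0)[:,::-1]],np.float32)
r=cv2.minAreaRect(qs);print('bed',r,np.round(cv2.boxPoints(r),4).tolist())
# beam by depth
Pb=P[100:145,230:310].reshape(-1,3);g=(hsv[100:145,230:310,0].ravel()>60)&(hsv[100:145,230:310,0].ravel()<95)&(hsv[100:145,230:310,1].ravel()>80)&(abs(Pb[:,2]-.058)<.006)
r=cv2.minAreaRect(Pb[g][:,:2].astype(np.float32));print('beam',g.sum(),r,Pb[g].mean(0),np.round(cv2.boxPoints(r),4).tolist())
# apron left and right edges row by row
for v in range(150,205,6):
    us=np.flatnonzero(m[v]); 
    if len(us): print(v,ray(c,us[0]-.5,v,.01)[:2].round(4),ray(c,us[-1]+.5,v,.01)[:2].round(4))
E
```

```text
plate ((0.42716479301452637, 0.30464720726013184), (0.16217467188835144, 0.06963891535997391), 12.56962776184082) [[0.34040001034736633, 0.32100000977516174], [0.3555999994277954, 0.2529999911785126], [0.5138999819755554, 0.2883000075817108], [0.49869999289512634, 0.3562999963760376]]
z pct [0.00968689 0.01305151 0.03725735 0.04106635]
tab 63 [0.3662776  0.29568611 0.03806427]
bed ((0.6665460467338562, -0.039989084005355835), (0.25399884581565857, 0.3898038864135742), 87.329345703125) [[0.4659000039100647, -0.15780000388622284], [0.8553000092506409, -0.17589999735355377], [0.8672000169754028, 0.07779999822378159], [0.47780001163482666, 0.09600000083446503]]
beam 816 ((0.6920023560523987, -0.03180854022502899), (0.14819170534610748, 0.041327428072690964), 77.93199157714844) [ 0.69073795 -0.03191824  0.05709497] [[0.6563000082969666, -0.09989999979734421], [0.6966999769210815, -0.10859999805688858], [0.7276999950408936, 0.03629999980330467], [0.6873000264167786, 0.04500000178813934]]
150 [0.6324 0.0668] [ 0.6339 -0.1062]
156 [0.6159 0.0798] [ 0.6176 -0.1035]
162 [0.5996 0.0741] [ 0.6012 -0.0981]
168 [0.5833 0.0791] [ 0.585  -0.0954]
174 [0.5671 0.0814] [ 0.5688 -0.0928]
180 [0.551  0.0863] [ 0.5527 -0.0875]
186 [0.5349 0.0886] [ 0.5367 -0.0848]
192 [0.5189 0.0935] [ 0.5207 -0.0822]
198 [0.5031 0.0878] [ 0.5048 -0.077 ]
204 [0.488  0.0195] [ 0.489  -0.0744]
```

```bash
cat >> h.py <<'E'
def go(x,y,z,yaw):
    """world target -> tool-frame shift cm, spin (yaw deg of tool x, tool down)"""
    s=telemetry.observe();R=Ro.from_quat(s['tcp_rot']).as_matrix()
    d=R.T@(np.array([x,y,z])-s['eef_pos'])*100
    y0=np.degrees(np.arctan2(R[1,0],R[0,0])); a=-np.radians((yaw-y0+180)%360-180)
    print('pos',s['eef_pos'].round(4),'yaw',round(y0,2),'tilt',R[:,2].round(4),'shift',d.round(2),'spin',round(a,4),'n',max(np.linalg.norm(d)/4.17,abs(a)/.125).round(1),'F',s['contact_force'].round(1),'w',round(s['width'],4),'t',round(s['time_s'],2))
E
python3 - <<'E'
from h import *
m=eyes.camera_model('wrist');print(m)
go(.385,.30,.2,12.5);go(.385,.30,.2,192.5)
E
```

```text
{'fov_y': 71.96026624323557, 'cx': 258.9595128454917, 'cy': 187.31625948886045, 'mount': array([[-6.97325204e-04, -9.53114665e-01, -3.02608574e-01,
         8.45884820e-02],
       [ 9.99999755e-01, -6.84792407e-04, -1.47515144e-04,
        -3.79973855e-04],
       [-6.66252064e-05, -3.02608602e-01,  9.53114909e-01,
        -1.85538010e-01],
       [ 0.00000000e+00,  0.00000000e+00,  0.00000000e+00,
         1.00000000e+00]])}
pos [ 0.216  -0.5054  0.1981] yaw 23.14 tilt [-4.e-04  1.e-03 -1.e+00] shift [ 47.19 -67.43  -0.11] spin 0.1857 n 19.7 F [-0.4  0.2  0.8] w 0.0929 t 0.1
pos [ 0.216  -0.5054  0.1981] yaw 23.14 tilt [-4.e-04  1.e-03 -1.e+00] shift [ 47.19 -67.43  -0.11] spin -2.9559 n 23.6 F [-0.4  0.2  0.8] w 0.0929 t 0.1
```

Call:
move_arm:
  steps:
    - [[23.5, -33.7, 0, 0.1], [23.5, -33.7, 0, 0.1], [23.5, -33.7, 0, 0.1], [23.5, -33.7, 0, 0.1], [23.5, -33.7, 0, 0.1], [23.5, -33.7, 0, 0.1], [23.5, -33.7, 0, 0.1], [23.5, -33.7, 0, 0.1], [23.5, -33.7, 0, 0.1], [23.5, -33.7, 0, 0.1]]
  gripper: 0.6

```text
time_s: 0.93
eef_pos: [0.2994, -0.1013, 0.1986]
tcp_rot: [0.989, 0.151, 0.0, -0.0]
contact_force: [0.8, -1.3, -0.2]
width: 0.0559
gripper_force: 0.0
```

```bash
python3 -c "
from h import *
go(.385,.30,.2,12.5)"
```

```text
pos [ 0.2994 -0.1013  0.1986] yaw 17.39 tilt [ 2.e-04  1.e-04 -1.e+00] shift [ 20.16 -35.74  -0.13] spin 0.0854 n 9.8 F [ 0.8 -1.3 -0.2] w 0.0559 t 0.93
```

Call:
move_arm:
  steps:
    - [[20, -35.7, 0, 0.085], [20, -35.7, 0, 0.085], [20, -35.7, 0, 0.085], [20, -35.7, 0, 0.085], [20, -35.7, 0, 0.085], [20, -35.7, 0, 0.085], [20, -35.7, 0, 0.085], [20, -35.7, 0, 0.085], [20, -35.7, 0, 0.085], [20, -35.7, 0, 0.085]]

```text
time_s: 1.77
eef_pos: [0.3834, 0.299, 0.1984]
tcp_rot: [0.994, 0.11, -0.0, 0.0]
contact_force: [0.5, -0.6, 0.2]
width: 0.0558
gripper_force: 0.0
```

Call:
move_arm:
  steps:
    - [[0, 0, 0, 0], [0, 0, 0, 0], [0, 0, 0, 0]]

```text
time_s: 2.02
eef_pos: [0.3833, 0.2961, 0.1982]
tcp_rot: [0.994, 0.109, -0.001, 0.0]
contact_force: [-0.2, -0.2, -0.5]
width: 0.056
gripper_force: 0.0
```

```bash
python3 - <<'E'
from h import *
c=cam('wrist');p,D=eyes.capture('wrist');save('w1.png',p);np.savez('w1.npz',p=p,D=D)
P=cloud(c,D);go(.385,.3,.2,12.5)
m=((P[...,2]>.010)&(P[...,2]<.018)&(D>0)&(abs(P[...,0]-.42)<.12)&(abs(P[...,1]-.305)<.07)).astype(np.uint8)
n,l,st,_=cv2.connectedComponentsWithStats(m);k=1+st[1:,4].argmax();m=(l==k)
r=cv2.minAreaRect(P[m][:,:2].astype(np.float32));print(r,np.median(P[m][:,2]),cv2.boxPoints(r).round(4).tolist())
t=(P[...,2]>.034)&(P[...,2]<.046)&(abs(P[...,0]-.37)<.04)&(abs(P[...,1]-.295)<.04)&(D>0)
r=cv2.minAreaRect(P[t][:,:2].astype(np.float32));print('tab',t.sum(),r,P[t].mean(0))
E
```

```text
pos [0.3834 0.2957 0.1984] yaw 12.51 tilt [-6.e-04 -6.e-04 -1.e+00] shift [ 0.24 -0.39 -0.16] spin 0.0002 n 0.1 F [-0.8 -0.1 -0.3] w 0.0557 t 2.07
((0.41600948572158813, 0.3098888099193573), (0.1398586630821228, 0.06003853678703308), 12.461928367614746) 0.013722309998624605 [[0.34119999408721924, 0.32409998774528503], [0.35420000553131104, 0.265500009059906], [0.49079999327659607, 0.2957000136375427], [0.47780001163482666, 0.35429999232292175]]
tab 151 ((0.3673294186592102, 0.29904237389564514), (0.02588733844459057, 0.009597724303603172), 12.326536178588867) [0.3677007  0.29906792 0.03956179]
```

View pics/w1.png

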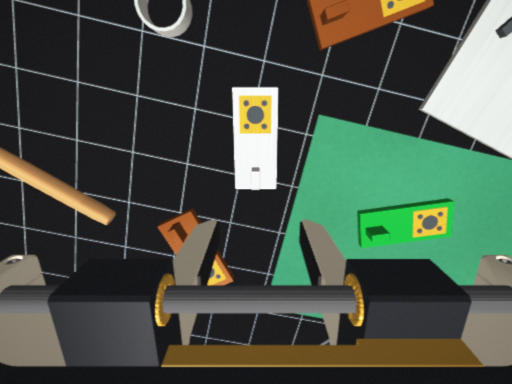

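The wrist view shows the aluminium plate at (255,138), with its tab at (255,178). The depth fit gives 139.9 x 60.0 mm at yaw 12.5°. There is clear space around the tab.

```bash
python3 -c "
from h import *
go(.3672,.2991,.018,12.45)"
```

```text
pos [0.3834 0.2957 0.1984] yaw 12.51 tilt [-6.e-04 -6.e-04 -1.e+00] shift [-1.5  -0.69 18.04] spin 0.001 n 4.3 F [-0.8 -0.1 -0.3] w 0.0557 t 2.07
```

Call:
move_arm:
  steps:
    - [[-1.5, -0.7, 4, 0], [-1.5, -0.7, 8, 0], [-1.5, -0.7, 12, 0], [-1.5, -0.7, 15, 0], [-1.5, -0.7, 16.5, 0], [-1.5, -0.7, 17.5, 0], [-1.5, -0.7, 18, 0], [-1.5, -0.7, 18, 0], [-1.5, -0.7, 18, 0]]
  gripper: 0.4

```text
time_s: 2.82
eef_pos: [0.3682, 0.3002, 0.0196]
tcp_rot: [0.994, 0.109, 0.001, -0.0]
contact_force: [-0.6, -0.2, 0.1]
width: 0.0374
gripper_force: 0.0
```

```bash
python3 -c "
from h import *
go(.3672,.2991,.018,12.45)"
```

```text
pos [0.3682 0.3002 0.0196] yaw 12.5 tilt [ 1.1e-03  8.0e-04 -1.0e+00] shift [-0.12  0.09  0.16] spin 0.001 n 0.1 F [-0.6 -0.2  0.1] w 0.0374 t 2.82
```

Position is good, so close and lift.

Call:
move_arm:
  steps:
    - [[-0.1, 0.1, 0.1, 0], [-0.1, 0.1, 0.1, 0], [-0.1, 0.1, 0.1, 0], [-0.1, 0.1, 0.1, 0], [-0.1, 0.1, 0.1, 0], [-0.1, 0.1, 0.1, 0], [-0.1, 0.1, 0.1, 0]]
  gripper: 0
  force: 40

```text
time_s: 3.4
eef_pos: [0.367, 0.2991, 0.0179]
tcp_rot: [0.994, 0.109, 0.0, -0.0]
contact_force: [-0.1, -2.0, 6.1]
width: 0.0107
gripper_force: 40.0
```

Call:
move_arm:
  steps:
    - [[0, 0, -1, 0], [0, 0, -3, 0], [0, 0, -6, 0], [0, 0, -9, 0], [0, 0, -11, 0], [0, 0, -12, 0], [0, 0, -12, 0]]

```text
time_s: 3.98
eef_pos: [0.3675, 0.2995, 0.1395]
tcp_rot: [0.994, 0.109, 0.001, -0.001]
contact_force: [-0.9, 1.2, -4.4]
width: 0.0103
gripper_force: 40.0
```

```bash
python3 - <<'E'
from h import *
go(.45,.03,.2,-12.5)
c=cam('top');p,D=eyes.capture('top');P=cloud(c,D);np.savez('top2.npz',p=p,D=D)
hsv=cv2.cvtColor(p,cv2.COLOR_RGB2HSV)
w=((hsv[...,1]<50)&(hsv[...,2]>140)&(abs(P[...,2]-.01)<.006))
# apron edges, robust line fits x 0.5..0.64
sides=[]
for s in (0,-1):
    q=[]
    for v in range(150,200):
        us=np.flatnonzero(w[v,210:330])+210
        if len(us): q.append(ray(c,us[s]+(-.5 if s==0 else .5),v,.01)[:2])
    l=cv2.fitLine(np.array(q,np.float32),cv2.DIST_HUBER,0,.01,.01).ravel()
    print(l, np.degrees(np.arctan(l[1]/l[0]))); sides.append(l)
q=[]
for u in range(228,280):
    vs=np.flatnonzero(w[150:230,u])+150; q.append(ray(c,u,vs[-1]+.5,.01)[:2])
l=cv2.fitLine(np.array(q,np.float32),cv2.DIST_HUBER,0,.01,.01).ravel();print('front',l,np.degrees(np.arctan(-l[0]/l[1])))
E
```

```text
pos [0.3675 0.2995 0.1395] yaw 12.54 tilt [ 0.0026  0.0018 -1.    ] shift [ 2.22 28.09 -6.08] spin 0.437 n 6.9 F [-0.9  1.2 -4.4] w 0.0103 t 3.98
[ 0.97787434 -0.2091931   0.58130383  0.0787593 ] -12.075069
[ 0.9763218  -0.21632327  0.55695796 -0.08937207] -12.493172
front [0.21591496 0.9764122  0.48526418 0.00651306] -12.469212
```

```bash
python3 -c "
from h import *
go(.470,.0163,.10,-12.4)"
```

```text
pos [0.3668 0.299  0.1378] yaw 12.54 tilt [ 6.e-04  5.e-04 -1.e+00] shift [ 3.94 29.84  3.77] spin 0.4352 n 7.3 F [-0.9  0.8 -5.3] w 0.0103 t 4.03
```

Call:
move_arm:
  steps:
    - [[0.5, 3, 0, 0.05], [1, 7, 0, 0.11], [1.5, 11, 0, 0.17], [2, 15, 0.5, 0.23], [2.6, 19, 1.2, 0.29], [3.1, 23, 2, 0.35], [3.5, 26.5, 3, 0.4], [3.8, 29, 3.6, 0.43], [3.9, 29.8, 3.8, 0.435], [3.9, 29.8, 3.8, 0.435]]

```text
time_s: 4.87
eef_pos: [0.4692, 0.0154, 0.0982]
tcp_rot: [0.994, -0.109, -0.001, 0.0]
contact_force: [0.2, 0.7, 0.4]
width: 0.0003
gripper_force: 0.0
```

Call:
move_arm:
  steps:
    - [[0, 0, 0, 0], [0, 0, 0, 0], [0, 0, 0, 0], [0, 0, 0, 0]]

```text
time_s: 5.2
eef_pos: [0.4695, 0.0176, 0.0999]
tcp_rot: [0.994, -0.107, 0.0, -0.0]
contact_force: [-0.2, 1.3, 0.6]
width: 0.0005
gripper_force: 0.0
```

```bash
python3 - <<'E'
from h import *
c=cam('wrist');go(.477,.0148,.03,-12.4);p,D=eyes.capture('wrist');save('w2.png',p);np.savez('w2.npz',p=p,D=D)
P=cloud(c,D);a=np.radians(-12.4);R=np.array([[np.cos(a),np.sin(a)],[-np.sin(a),np.cos(a)]])
B=(P[...,:2]-[.6723,-.0281])@R.T; Z=P[...,2]
# guides: z 16..24 , straight part x -40..-2
for x0 in (-.07,-.06,-.05,-.04,-.03,-.02,-.01):
    for sg in (1,-1):
        m=(abs(B[...,0]-x0)<.004)&(Z>.017)&(Z<.024)&(B[...,1]*sg>.02)&(B[...,1]*sg<.075)&(D>0)
        y=B[m][:,1]
        if len(y)>3: print(x0,sg,len(y),np.percentile(y,[3,50,97]).round(4),np.median(Z[m]).round(4))
m=(Z>.05)&(Z<.068)&(abs(B[...,1])<.09)&(B[...,0]>-.03)&(B[...,0]<.06);print('beam x',np.percentile(B[m][:,0],[1,99]),np.percentile(B[m][:,1],[1,99]),np.median(Z[m]))
m=(Z>.07)&(Z<.11)&(abs(B[...,1])<.05)&(B[...,0]>-.19)&(B[...,0]<-.03)&(D>0)
mm=m&(abs(Z-np.median(Z[m]))<.005);r=cv2.minAreaRect(B[mm].astype(np.float32));print('plate bed frame',r,np.median(Z[mm]),cv2.boxPoints(r).round(4).tolist())
E
```

```text
pos [0.4695 0.0176 0.0999] yaw -12.28 tilt [ 4.e-04  0.e+00 -1.e+00] shift [0.79 0.11 6.99] spin 0.0021 n 1.7 F [-0.2  1.3  0.6] w 0.0005 t 5.2
-0.07 1 144 [0.0462 0.0531 0.0591] 0.0195
-0.07 -1 147 [-0.0557 -0.0488 -0.0427] 0.0196
-0.06 1 156 [0.0427 0.0493 0.0554] 0.0195
-0.06 -1 155 [-0.052  -0.0455 -0.0386] 0.0195
-0.05 1 167 [0.0381 0.0451 0.0517] 0.0196
-0.05 -1 162 [-0.0477 -0.0413 -0.035 ] 0.0197
-0.04 1 123 [0.0349 0.0413 0.0476] 0.0196
-0.04 -1 127 [-0.0443 -0.0377 -0.0312] 0.0195Traceback (most recent call last):
  File "<stdin>", line 11, in <module>
    return _quantile_unchecked(
        a, q, axis, out, overwrite_input, method, keepdims, weights)
    return _ureduce(a,
                    func=_quantile_ureduce_func,
    ...<5 lines>...
                    overwrite_input=overwrite_input,
                    method=method)
    r = func(a, **kwargs)
    result = _quantile(arr,
                       quantiles=q,
    ...<2 lines>...
                       out=out,
                       weights=wgt)
    slices_having_nans = np.isnan(arr[-1, ...])
                                  ~~~^^^^^^^^^
IndexError: index -1 is out of bounds for axis 0 with size 0
```

View pics/w2.png

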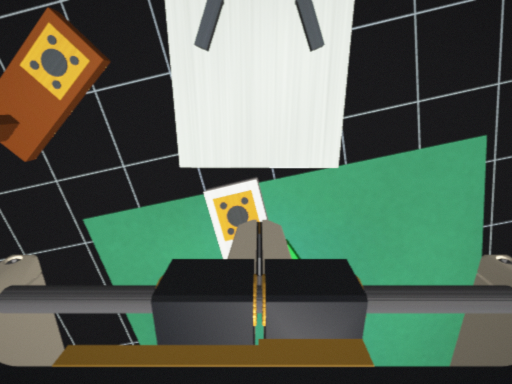

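The plate slipped out on the swing. It now lies near (237,215), close to the green look-alike. I'll back up and look.

Call:
move_arm:
  steps:
    - [[-1, 0, -4, 0], [-4, 0, -8, 0], [-8, 0, -11, 0], [-11, 0, -13, 0], [-13, 0, -13, 0], [-13, 0, -13, 0], [-13, 0, -13, 0], [-13, 0, -13, 0], [-13, 0, -13, 0]]
  gripper: 0.4

```text
time_s: 6.0
eef_pos: [0.3432, 0.0444, 0.2293]
tcp_rot: [0.994, -0.108, -0.0, 0.0]
contact_force: [0.2, -0.3, 0.3]
width: 0.0371
gripper_force: 0.0
```

```bash
python3 - <<'E'
from h import *
c=cam('wrist');go(.477,.0148,.03,-12.4);p,D=eyes.capture('wrist');save('w3.png',p);np.savez('w3.npz',p=p,D=D)
q,_=eyes.capture('top');save('top3.png',q)
P=cloud(c,D);np.save('P3.npy',P)
hsv=cv2.cvtColor(p,cv2.COLOR_RGB2HSV);Z=P[...,2]
for z0,z1 in((.010,.018),(.018,.03),(.03,.045)):
    m=((Z>z0)&(Z<z1)&(P[...,0]>.3)&(P[...,0]<.5)&(abs(P[...,1]-.03)<.15)&(D>0)).astype(np.uint8)
    n,l,st,_=cv2.connectedComponentsWithStats(m)
    for k in range(1,n):
        if st[k,4]>40:
            r=cv2.minAreaRect(P[l==k][:,:2].astype(np.float32));print(z0,st[k],np.round(r[0],4),np.round(r[1],4),r[2],P[l==k][:,2].min(),P[l==k][:,2].max(),p[l==k].mean(0).round())
E
```

```text
pos [0.3432 0.0444 0.2293] yaw -12.38 tilt [-6.e-04  0.e+00 -1.e+00] shift [13.71  0.02 19.92] spin 0.0003 n 5.8 F [ 0.2 -0.3  0.3] w 0.0371 t 6.0
0.01 [289  40  26  15  80] [ 0.4855 -0.0462] [0.0354 0.0145] 48.290470123291016 0.010008030851198517 0.011703649158378382 [233. 238. 235.]
0.01 [215  64  45  40 707] [0.4577 0.049 ] [0.0387 0.0597] 2.5471866130828857 0.011908203883279223 0.017995002974994474 [234. 224. 180.]
0.01 [ 206  122   95   74 2045] [0.3406 0.0558] [0.0601 0.1401] 21.017282485961914 0.010465691890857108 0.01792664760372168 [ 76. 198.  75.]
0.018 [ 222   75   54   92 2777] [0.4037 0.047 ] [0.117  0.0602] 2.3496453762054443 0.018001347101787947 0.029984736625326688 [225. 220. 193.]
0.03 [239 143  41  28 424] [0.3557 0.0452] [0.0343 0.0598] 1.9837117195129395 0.03001125394249267 0.04304603601397641 [238. 240. 237.]
0.03 [216 177  18  17 159] [0.3227 0.1019] [0.0121 0.0259] 20.73692512512207 0.0300925105358285 0.04154684433736398 [ 34. 181.  67.]
```

View pics/w3.png

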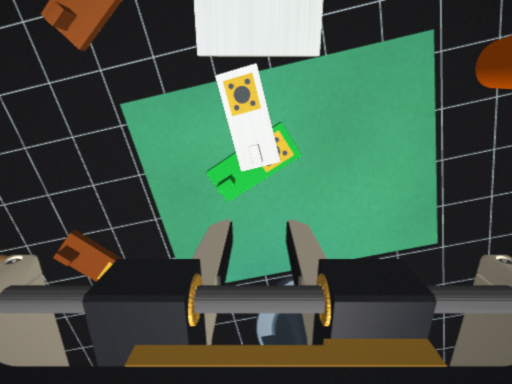

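View pics/top3.png

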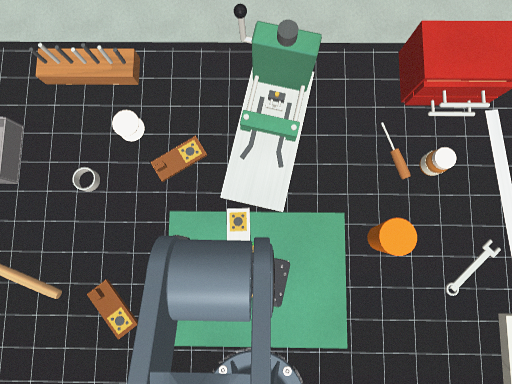

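The wrist view shows the plate at (248,115). Its nose is on the mat, and its tab end, near (256,152), rests on the green look-alike at (253,162). I'll measure the tilt, the tab and whether the green plate has moved.

```bash
python3 - <<'E'
from h import *
z=np.load('w3.npz');p=z['p'];P=np.load('P3.npy')
hsv=cv2.cvtColor(p,cv2.COLOR_RGB2HSV)
wm=((hsv[...,1]<40)&(hsv[...,2]>150));wm[:62]=0;wm[:,:205]=0;wm[:,290:]=0;wm[175:]=0
Q=P[wm];
for i in range(4):
    A=np.c_[Q[:,:2],np.ones(len(Q))];k=np.linalg.lstsq(A,Q[:,2],rcond=None)[0];r=Q[:,2]-A@k;Q=Q[abs(r)<.003]
print('plane',k,len(Q),'resid',r.std());
n=np.array([-k[0],-k[1],1]);n/=np.linalg.norm(n)
r=P@n-(Q@n).mean()
s=(abs(r)<.004)&(P[...,0]>.33)&(P[...,0]<.5)&(abs(P[...,1]-.047)<.05)&(hsv[...,1]<200)&~((hsv[...,0]>50)&(hsv[...,0]<80)&(hsv[...,1]>80))
nn,l,st,_=cv2.connectedComponentsWithStats(s.astype(np.uint8));s=l==1+st[1:,4].argmax()
R=cv2.minAreaRect(P[s][:,:2].astype(np.float32));print('plate',R,cv2.boxPoints(R).round(4).tolist())
t=(r>.018)&(r<.03)&(P[...,0]>.32)&(P[...,0]<.42)&(abs(P[...,1]-.047)<.03)
print('tab',t.sum(),cv2.minAreaRect(P[t][:,:2].astype(np.float32)),P[t].mean(0),r[t].mean())
for y in (np.degrees(np.arctan(k[0])),): print('slope x deg',y,'slope y',np.degrees(np.arctan(k[1])))
# green before
z=np.load('top1.npz');pt=z['p'];c=cam('top');h=cv2.cvtColor(pt,cv2.COLOR_RGB2HSV)
for nm,im in(('before',pt),):
    m=((h[...,0]>50)&(h[...,0]<70)&(h[...,1]>150)&(h[...,2]>150)).astype(np.uint8);m[:,:200]=0;m[:,270:]=0;m[:235]=0;m[290:]=0
    m|=((h[...,0]<35)&(h[...,1]>100)&(np.indices(m.shape)[0]>235)&(np.indices(m.shape)[0]<280)&(np.indices(m.shape)[1]>225)&(np.indices(m.shape)[1]<270)).astype(np.uint8)
    m=cv2.morphologyEx(m,cv2.MORPH_CLOSE,np.ones((7,7)))
    ct=max(cv2.findContours(m,0,2)[0],key=cv2.contourArea);q=np.array([ray(c,u,v,.014)[:2] for u,v in ct[:,0]],np.float32)
    print(nm,cv2.minAreaRect(q))
    D=z['D'];PP=cloud(c,D);mm=(m>0)&(PP[...,2]>.005)&(PP[...,2]<.018);print(cv2.minAreaRect(PP[mm][:,:2].astype(np.float32)))
    mm=(PP[...,2]>.034)&(PP[...,2]<.046)&(abs(PP[...,0]-.34)<.06)&(abs(PP[...,1]-.07)<.08);print('green tab before',PP[mm].mean(0),mm.sum())
go(.355,.0455,.05,2.3)
E
```

```text
plane [-0.12752237 -0.08006881  0.08006434] 1244 resid 0.0007085640048044722
plate ((0.40790703892707825, 0.04715597257018089), (0.13874129951000214, 0.059908974915742874), 2.0641002655029297) [[0.3375000059604645, 0.07460000365972519], [0.33970001339912415, 0.014700000174343586], [0.478300005197525, 0.019700000062584877], [0.47620001435279846, 0.07959999889135361]]
tab 171 ((0.3615700900554657, 0.04638037458062172), (0.02583833411335945, 0.012201625853776932), 1.8168917894363403) [0.36160417 0.04629461 0.05545013] 0.02492419858378795
slope x deg -7.267269434732682 slope y -4.57783881245303
before ((0.33987993001937866, 0.053102366626262665), (0.05861061066389084, 0.1391206532716751), 21.13669776916504)
((0.33979496359825134, 0.05323035269975662), (0.05868295952677727, 0.1392952799797058), 21.135244369506836)
green tab before [0.32148776 0.09986843 0.0389515 ] 52
pos [0.3431 0.0444 0.2291] yaw -12.4 tilt [-0.0013  0.     -1.    ] shift [ 1.16 -0.37 17.91] spin -0.2565 n 4.3 F [-0.2 -0.5 -0.7] w 0.0368 t 6.1
```

The green plate is undisturbed. I'll regrasp from above, yaw 2°, with a full-strength grip.

```bash
python3 -c "
from h import *
go(.360,.0453,.035,2.0)"
```

```text
pos [0.3431 0.0444 0.2291] yaw -12.4 tilt [-0.0013  0.     -1.    ] shift [ 1.66 -0.46 19.41] spin -0.2513 n 4.7 F [-0.2 -0.5 -0.7] w 0.0368 t 6.1
```

Call:
move_arm:
  steps:
    - [[1.6, -0.5, 3, -0.1], [1.6, -0.5, 6, -0.2], [1.6, -0.5, 9, -0.25], [1.6, -0.5, 12, -0.25], [1.6, -0.5, 14, -0.25], [1.6, -0.5, 16, -0.25], [1.6, -0.5, 17.5, -0.25], [1.6, -0.5, 18.6, -0.25], [1.6, -0.5, 19.3, -0.25], [1.6, -0.5, 19.3, -0.25]]

```text
time_s: 6.93
eef_pos: [0.3587, 0.0458, 0.0353]
tcp_rot: [1.0, 0.017, -0.001, -0.0]
contact_force: [-0.1, 0.1, -0.3]
width: 0.0373
gripper_force: 0.0
```

```bash
python3 -c "
from h import *
go(.360,.0453,.035,2.0)"
```

```text
pos [0.3587 0.0458 0.0353] yaw 1.92 tilt [-0.0029 -0.     -1.    ] shift [0.13 0.06 0.03] spin -0.0013 n 0.0 F [-0.1  0.1 -0.3] w 0.0373 t 6.93
```

Call:
move_arm:
  steps:
    - [[0.1, 0, 0.1, 0], [0.1, 0, 0.1, 0], [0.1, 0, 0.1, 0], [0.1, 0, 0.1, 0], [0.1, 0, 0.1, 0], [0.1, 0, 0.1, 0], [0.1, 0, 0.1, 0]]
  gripper: 0
  force: 60

```text
time_s: 7.52
eef_pos: [0.361, 0.0458, 0.0363]
tcp_rot: [1.0, 0.017, 0.001, 0.0]
contact_force: [-0.5, -2.1, 7.9]
width: 0.0012
gripper_force: 3.8
```

Call:
move_arm:
  steps:
    - [[0, 0, -0.2, 0], [0, 0, -0.5, 0], [0, 0, -1, 0], [0, 0, -1.5, 0], [0, 0, -2, 0], [0, 0, -2.5, 0], [0, 0, -3, 0], [0, 0, -3.4, 0], [0, 0, -3.6, 0], [0, 0, -3.6, 0]]

```text
time_s: 8.35
eef_pos: [0.3606, 0.046, 0.0721]
tcp_rot: [1.0, 0.017, 0.0, 0.0]
contact_force: [-0.0, -0.3, -0.1]
width: 0.0001
gripper_force: 0.0
```

```bash
cat >> h.py <<'E'
def look(n,x0,x1,y0,y1,zmin,zmax):
    """plane + rect of the silver plate in the wrist view"""
    c=cam('wrist');p,D=eyes.capture('wrist');save(n,p);P=cloud(c,D)
    h=cv2.cvtColor(p,cv2.COLOR_RGB2HSV)
    m=(P[...,0]>x0)&(P[...,0]<x1)&(P[...,1]>y0)&(P[...,1]<y1)&(P[...,2]>zmin)&(P[...,2]<zmax)&(D>0)&~((h[...,0]>50)&(h[...,0]<95)&(h[...,1]>80))
    Q=P[m&(h[...,1]<60)&(h[...,2]>130)]
    k=np.array([0,0,np.median(Q[:,2])])
    for w in (.03,.015,.006,.003,.003):
        A=np.c_[Q[:,:2],np.ones(len(Q))];G=abs(Q[:,2]-A@k)<w;k=np.linalg.lstsq(A[G],Q[G,2],rcond=None)[0]
    r=P[...,2]-(P[...,:2]@k[:2]+k[2]);s=m&(abs(r)<.004)
    n_,l,st,_=cv2.connectedComponentsWithStats(s.astype(np.uint8));s=l==1+st[1:,4].argmax()
    R=cv2.minAreaRect(P[s][:,:2].astype(np.float32))
    print('slopes deg',np.degrees(np.arctan(k[:2])).round(2),'rect',np.round(R[0],4),np.round(R[1],4),round(R[2],2),'z',P[s][:,2].min().round(4),P[s][:,2].max().round(4))
    return p,P
E
python3 - <<'E'
from h import *
go(.492,.0134,.06,-12.4)
look('w4.png',.33,.55,-.05,.13,.02,.09)
E
```

```text
pos [0.3606 0.046  0.0721] yaw 1.94 tilt [ 8.e-04  0.e+00 -1.e+00] shift [13.02  3.7   1.22] spin 0.2502 n 3.3 F [-0.  -0.3 -0.1] w 0.0001 t 8.35
slopes deg [-7.24 -2.68] rect [0.3953 0.0464] [0.1151 0.0599] 0.17 z 0.02 0.0347
```

View pics/w4.png

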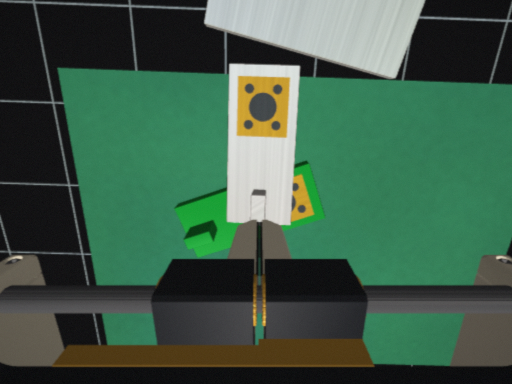

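The wide-open question was why it slipped: the pads caught only the top of the tab and slid off it. The plate is still leaning on the green one, with its tab at pixel (258,200). I'll re-measure, grip as low as possible and more gently.

```bash
cat >> h.py <<'E'
def tab(P,k,x,y,d=.03):
    pass
E
python3 - <<'E'
from h import *
p,P=look('w5.png',.32,.483,-.05,.13,.008,.045)
h=cv2.cvtColor(p,cv2.COLOR_RGB2HSV)
m=(P[...,2]>.045)&(P[...,2]<.065)&(P[...,0]>.33)&(P[...,0]<.40)&(abs(P[...,1]-.045)<.03)&(np.indices(P.shape[:2])[0]<222)
print(m.sum(),cv2.minAreaRect(P[m][:,:2].astype(np.float32)),P[m].mean(0),P[m].max(0))
m=(P[...,2]>.034)&(P[...,2]<.046)&(h[...,0]>50)&(h[...,0]<80)&(h[...,1]>150)&(P[...,1]>.07);print('green tab',P[m].mean(0))
E
```

```text
slopes deg [-7.32 -2.78] rect [0.4071 0.0465] [0.0599 0.1392] 89.72 z 0.012 0.0347
406 ((0.3629298508167267, 0.04794064164161682), (0.022725073620676994, 0.011813702993094921), 2.1901867389678955) [0.36401723 0.04795391 0.05484445] [0.37416118 0.0539405  0.05776883]
green tab [0.323847   0.1012898  0.03889611]
```

```bash
python3 -c "
from h import *
go(.3595,.0475,.033,-0.2)"
```

```text
pos [0.3603 0.046  0.0716] yaw 1.94 tilt [-0. -0. -1.] shift [-0.07 -0.16  3.86] spin 0.0373 n 0.9 F [-0.3  0.4 -0.4] w 0.0005 t 8.45
```

Call:
move_arm:
  steps:
    - [[-0.1, -0.15, 0, 0.04], [-0.1, -0.15, 0, 0.04], [-0.1, -0.15, 0, 0.04], [-0.1, -0.15, 0, 0.04], [-0.1, -0.15, 1, 0.04], [-0.1, -0.15, 2, 0.04], [-0.1, -0.15, 3, 0.04], [-0.1, -0.15, 3.6, 0.04], [-0.1, -0.15, 3.8, 0.04], [-0.1, -0.15, 3.8, 0.04]]
  gripper: 0.3
  force: 15

```text
time_s: 9.28
eef_pos: [0.3591, 0.0474, 0.0333]
tcp_rot: [1.0, -0.003, -0.0, 0.0]
contact_force: [-0.0, -0.8, 0.4]
width: 0.0283
gripper_force: 0.0
```

```bash
python3 -c "
from h import *
go(.3595,.0475,.033,-0.2)"
```

```text
pos [0.3591 0.0474 0.0333] yaw -0.34 tilt [-0.001  0.    -1.   ] shift [ 0.04 -0.01  0.03] spin -0.0024 n 0.0 F [-0.  -0.8  0.4] w 0.0283 t 9.28
```

No contact yet, so go down another 1 mm and close gently.

Call:
move_arm:
  steps:
    - [[0, 0, 0.1, 0], [0, 0, 0.15, 0], [0, 0, 0.15, 0], [0, 0, 0.15, 0], [0, 0, 0.15, 0], [0, 0, 0.15, 0], [0, 0, 0.15, 0], [0, 0, 0.15, 0]]
  gripper: 0
  force: 15

```text
time_s: 9.95
eef_pos: [0.3594, 0.0474, 0.0323]
tcp_rot: [1.0, -0.003, 0.0, -0.0]
contact_force: [0.4, -0.4, 3.2]
width: 0.0114
gripper_force: 15.0
```

Call:
move_arm:
  steps:
    - [[0, 0, 0, 0], [0, 0, 0, 0], [0, 0, 0, 0], [0, 0, -0.1, 0], [0, 0, -0.2, 0], [0, 0, -0.4, 0], [0, 0, -0.6, 0], [0, 0, -0.6, 0]]
  force: 35

```text
time_s: 10.62
eef_pos: [0.3591, 0.0474, 0.0383]
tcp_rot: [1.0, -0.003, -0.0, 0.0]
contact_force: [0.0, 0.2, -3.8]
width: 0.0108
gripper_force: 34.9
```

Call:
move_arm:
  steps:
    - [[0, 0, -0.2, 0], [0, 0, -0.5, 0], [0, 0, -0.9, 0], [0, 0, -1.3, 0], [0, 0, -1.7, 0], [0, 0, -2.1, 0], [0, 0, -2.4, 0], [0, 0, -2.5, 0], [0, 0, -2.5, 0]]

```text
time_s: 11.37
eef_pos: [0.3595, 0.0474, 0.0634]
tcp_rot: [1.0, -0.003, 0.0, -0.0]
contact_force: [0.3, -0.2, -4.4]
width: 0.0112
gripper_force: 34.9
```

```bash
python3 - <<'E'
from h import *
go(.492,.0134,.05,-12.4)
look('w6.png',.33,.52,-.05,.13,.025,.09)
E
```

```text
pos [0.3595 0.0474 0.0634] yaw -0.35 tilt [ 6.e-04  0.e+00 -1.e+00] shift [13.27  3.32  1.35] spin 0.2102 n 3.3 F [ 0.3 -0.2 -4.4] w 0.0112 t 11.37
slopes deg [-10.25  -2.71] rect [0.4063 0.0464] [0.0599 0.1365] 89.63 z 0.0367 0.0665
```

Call:
move_arm:
  steps:
    - [[0.1, 0, -0.2, 0.0], [0.4, 0.1, -0.5, 0.01], [0.9, 0.2, -0.8, 0.02], [1.5, 0.4, -1, 0.03], [2.1, 0.55, -1, 0.04], [2.7, 0.7, -1, 0.05], [3.3, 0.85, -1, 0.06], [3.9, 1, -1, 0.07], [4.5, 1.15, -1, 0.08], [5.1, 1.3, -1, 0.09]]

```text
time_s: 12.25
eef_pos: [0.4108, 0.0339, 0.073]
tcp_rot: [0.999, -0.049, -0.0, -0.0]
contact_force: [-0.2, 0.6, -4.2]
width: 0.0114
gripper_force: 34.9
```

Call:
move_arm:
  steps:
    - [[0.6, 0.2, 0, 0.01], [1.2, 0.4, 0, 0.02], [1.8, 0.6, 0, 0.03], [2.4, 0.8, 0, 0.04], [3, 0.95, 0, 0.05], [3.6, 1.1, 0, 0.06], [4.2, 1.25, 0, 0.07], [4.7, 1.4, 0, 0.08], [5.0, 1.5, 0, 0.085], [5.1, 1.5, 0, 0.085]]

```text
time_s: 13.08
eef_pos: [0.46, 0.0141, 0.0731]
tcp_rot: [0.996, -0.091, 0.0, -0.0]
contact_force: [-1.0, 0.5, -3.9]
width: 0.0111
gripper_force: 34.9
```

```bash
python3 - <<'E'
from h import *
go(.492,.0134,.05,-12.4)
look('w7.png',.42,.63,-.08,.11,.025,.1)
E
```

```text
pos [0.46   0.0141 0.0731] yaw -10.42 tilt [ 2.e-04 -0.e+00 -1.e+00] shift [ 3.16 -0.51  2.31] spin 0.0346 n 0.9 F [-1.   0.5 -3.9] w 0.0111 t 13.08
slopes deg [-10.51  -0.86] rect [0.5058 0.0049] [0.0601 0.137 ] 79.41 z 0.047 0.0755
```

Call:
move_arm:
  steps:
    - [[0.4, -0.1, 0, 0.01], [1, -0.2, 0, 0.02], [1.7, -0.3, 0, 0.03], [2.4, -0.4, 0, 0.035], [2.9, -0.5, 0, 0.035], [3.1, -0.5, 0, 0.035], [3.1, -0.5, 0.3, 0.035], [3.1, -0.5, 0.8, 0.035], [3.1, -0.5, 1.4, 0.035], [3.1, -0.5, 2, 0.035]]

```text
time_s: 13.97
eef_pos: [0.4905, 0.0136, 0.0524]
tcp_rot: [0.994, -0.108, -0.0, 0.0]
contact_force: [0.2, -0.5, -3.3]
width: 0.0113
gripper_force: 34.9
```

Call:
move_arm:
  steps:
    - [[0, 0, 0.3, 0], [0, 0, 0.6, 0], [0, 0, 0.9, 0], [0, 0, 1.2, 0], [0, 0, 1.5, 0], [0, 0, 1.7, 0], [0, 0, 1.7, 0]]
  force: 20

```text
time_s: 14.55
eef_pos: [0.491, 0.0136, 0.0359]
tcp_rot: [0.994, -0.108, 0.0, -0.0]
contact_force: [0.2, -0.2, -1.3]
width: 0.0114
gripper_force: 20.0
```

```bash
python3 - <<'E'
from h import *
go(.492,.0134,.026,-12.4)
look('w8.png',.42,.635,-.08,.11,.017,.1)
E
```

```text
pos [0.491  0.0136 0.0359] yaw -12.39 tilt [ 1.e-04 -0.e+00 -1.e+00] shift [ 0.1  -0.    0.99] spin 0.0002 n 0.2 F [ 0.2 -0.2 -1.3] w 0.0114 t 14.55
slopes deg [-4.59  0.94] rect [0.5396 0.0033] [0.0604 0.1388] 77.36 z 0.0209 0.0361
```

Going as intended: the plate is rotating flat. Continue down.

Call:
move_arm:
  steps:
    - [[0, 0, 0.2, 0], [0, 0, 0.4, 0], [0, 0, 0.6, 0], [0, 0, 0.75, 0], [0, 0, 0.85, 0], [0, 0, 0.85, 0]]

```text
time_s: 15.1
eef_pos: [0.4909, 0.0136, 0.0274]
tcp_rot: [0.994, -0.108, -0.0, 0.0]
contact_force: [-1.0, 0.5, -1.1]
width: 0.0115
gripper_force: 20.0
```

Call:
move_arm:
  steps:
    - [[0, 0, 0, 0], [0, 0, 0, 0], [0, 0, 0, 0], [0, 0, 0, 0]]
  gripper: 0.22

```text
time_s: 15.43
eef_pos: [0.4911, 0.0136, 0.0278]
tcp_rot: [0.994, -0.108, 0.0, 0.0]
contact_force: [1.2, -0.1, -0.3]
width: 0.0205
gripper_force: 0.0
```

```bash
python3 - <<'E'
from h import *
p,P=look('w9.png',.42,.635,-.08,.11,.018,.05)
go(.492,.0134,.025,-12.4)
B=np.array([.6727,-.0263]);a=np.radians(-12.4);R=np.array([[np.cos(a),np.sin(a)],[-np.sin(a),np.cos(a)]]);Q=(P[...,:2]-B)@R.T;Z=P[...,2]
for x0 in (-.07,-.055,-.04,-.03,-.02,-.01):
    o=[x0]
    for sg in (1,-1):
        m=(abs(Q[...,0]-x0)<.004)&(Z>.016)&(Z<.022)&(Q[...,1]*sg>.031)&(Q[...,1]*sg<.075);y=Q[m][:,1]
        o+=list(np.percentile(y,[3,97]).round(4)) if len(y)>5 else []
    print(o)
E
```

```text
slopes deg [0.01 0.  ] rect [0.5408 0.0031] [0.0604 0.1396] 77.5 z 0.021 0.0272
pos [0.4911 0.0136 0.0278] yaw -12.39 tilt [ 3.e-04  0.e+00 -1.e+00] shift [ 0.09 -0.    0.28] spin 0.0002 n 0.1 F [0.1 0.  0.4] w 0.0203 t 15.48
[-0.07, np.float64(0.0443), np.float64(0.0572), np.float64(-0.0575), np.float64(-0.0441)]
[-0.055, np.float64(0.0382), np.float64(0.0519), np.float64(-0.0519), np.float64(-0.0384)]
[-0.04, np.float64(0.0331), np.float64(0.0461), np.float64(-0.0462), np.float64(-0.0332)]
[-0.03]
[-0.02]
[-0.01]
```

View pics/w9.png

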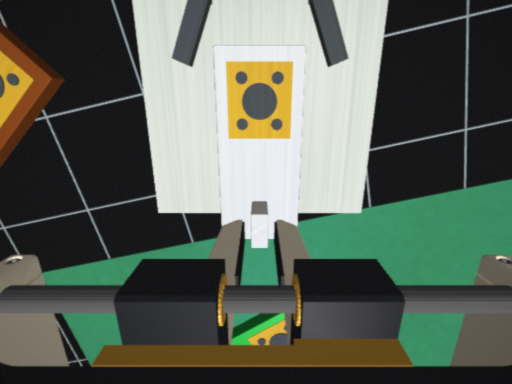

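The plate now lies flat on the apron at bed x ≈ -135, centred between the flares at (188,40) and (328,40), with the axes aligned. Next I'll grip low and slide it in.

Call:
move_arm:
  steps:
    - [[0, 0, 0.2, 0], [0, 0, 0.25, 0], [0, 0, 0.25, 0], [0, 0, 0.25, 0], [0, 0, 0.25, 0], [0, 0, 0.25, 0]]
  gripper: 0
  force: 40

```text
time_s: 15.98
eef_pos: [0.4908, 0.0136, 0.025]
tcp_rot: [0.994, -0.108, -0.0, 0.0]
contact_force: [0.2, -0.5, -2.3]
width: 0.0113
gripper_force: 40.0
```

Call:
move_arm:
  steps:
    - [[0.2, 0, 0, 0], [0.6, 0, 0, 0], [1.1, 0, 0, 0], [1.7, 0, 0, 0], [2.3, 0, 0, 0], [2.9, 0, 0, 0], [3.4, 0, 0, 0], [3.8, 0, 0, 0], [4, 0, 0, 0], [4, 0, 0, 0]]

```text
time_s: 16.82
eef_pos: [0.5305, 0.0049, 0.0251]
tcp_rot: [0.994, -0.108, 0.0, 0.0]
contact_force: [0.6, -0.3, -3.3]
width: 0.0111
gripper_force: 40.0
```

```bash
cat >> h.py <<'E'
def fb():
    s=telemetry.observe();a=np.radians(-12.4);d=np.array([np.cos(a),np.sin(a),0]);e=np.array([-d[1],d[0],0])
    q=s['eef_pos']-np.array([.6727,-.0263,0]);F=s['contact_force']
    print('bed x mm tool',round(q@d*1e3,1),'y',round(q@e*1e3,1),'z',round(q[2]*1e3,1),'F push/lat/z',[round(float(v),1) for v in(-F@d,F@e,F[2])],'mom',s['moment'].round(2),'w',round(s['width'],4),'grip',s['gripper_force'],'t',round(s['time_s'],1))
E
python3 -c "
from h import *
fb()"
```

```text
bed x mm tool -145.6 y -0.1 z 25.1 F push/lat/z [-0.6, -0.1, -3.3] mom [ 0.03 -0.03  0.04] w 0.0111 grip 39.99914467334747 t 16.8
```

Call:
move_arm:
  steps:
    - [[0.2, 0, 0, 0], [0.6, 0, 0, 0], [1.1, 0, 0, 0], [1.7, 0, 0, 0], [2.3, 0, 0, 0], [2.9, 0, 0, 0], [3.4, 0, 0, 0], [3.8, 0, 0, 0], [4, 0, 0, 0], [4, 0, 0, 0]]

```text
time_s: 17.65
eef_pos: [0.5695, -0.0037, 0.0251]
tcp_rot: [0.994, -0.108, 0.0, -0.0]
contact_force: [0.7, -0.4, -3.0]
width: 0.0113
gripper_force: 40.0
```

Call:
move_arm:
  steps:
    - [[0.2, 0, 0, 0], [0.5, 0, 0, 0], [0.8, 0, 0, 0], [1.1, 0, 0, 0], [1.4, 0, 0, 0], [1.7, 0, 0, 0], [1.9, 0, 0, 0], [2.0, 0, 0, 0], [2, 0, 0, 0]]

```text
time_s: 18.4
eef_pos: [0.5889, -0.0079, 0.0251]
tcp_rot: [0.994, -0.108, 0.0, 0.0]
contact_force: [-0.4, 0.1, -2.2]
width: 0.011
gripper_force: 40.0
```

```bash
python3 -c "
from h import *
fb()
c=cam('wrist');p,D=eyes.capture('wrist');save('w10.png',p)"
```

```text
bed x mm tool -85.8 y -0.0 z 25.1 F push/lat/z [0.4, 0.0, -2.2] mom [ 0.05 -0.09 -0.04] w 0.011 grip 39.99924302101135 t 18.4
```

View pics/w10.png

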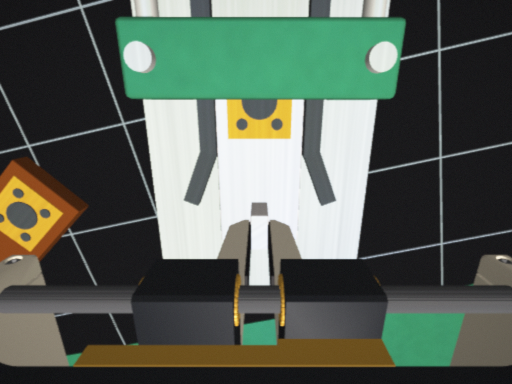

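The plate runs straight between the guides at (205,130) and (315,130) and under the beam. From here, 5 mm moves until the register is felt.

Call:
move_arm:
  steps:
    - [[0.1, 0, 0.05, 0], [0.2, 0, 0.05, 0], [0.3, 0, 0.05, 0], [0.4, 0, 0.05, 0], [0.5, 0, 0.05, 0], [0.5, 0, 0.05, 0]]

```text
time_s: 18.95
eef_pos: [0.5939, -0.009, 0.025]
tcp_rot: [0.994, -0.108, 0.0, -0.0]
contact_force: [-1.9, 0.5, 5.7]
width: 0.0112
gripper_force: 40.0
```

Call:
move_arm:
  steps:
    - [[0.1, 0, 0, 0], [0.2, 0, 0, 0], [0.3, 0, 0, 0], [0.4, 0, 0, 0], [0.5, 0, 0, 0], [0.5, 0, 0, 0]]

```text
time_s: 19.45
eef_pos: [0.5987, -0.01, 0.025]
tcp_rot: [0.994, -0.108, 0.0, -0.0]
contact_force: [-1.8, 0.7, 4.8]
width: 0.0113
gripper_force: 40.0
```

Call:
move_arm:
  steps:
    - [[0.1, 0, 0, 0], [0.2, 0, 0, 0], [0.3, 0, 0, 0], [0.4, 0, 0, 0], [0.5, 0, 0, 0], [0.5, 0, 0, 0]]

```text
time_s: 19.95
eef_pos: [0.6036, -0.0111, 0.025]
tcp_rot: [0.994, -0.108, 0.0, -0.0]
contact_force: [-2.7, -0.5, 4.6]
width: 0.011
gripper_force: 40.0
```

Call:
move_arm:
  steps:
    - [[0.1, 0, 0, 0], [0.2, 0, 0, 0], [0.3, 0, 0, 0], [0.4, 0, 0, 0], [0.5, 0, 0, 0], [0.5, 0, 0, 0]]

```text
time_s: 20.45
eef_pos: [0.6085, -0.0122, 0.025]
tcp_rot: [0.994, -0.108, 0.0, -0.0]
contact_force: [-2.5, 0.1, 5.3]
width: 0.0111
gripper_force: 40.0
```

Call:
move_arm:
  steps:
    - [[0.1, 0, 0, 0], [0.2, 0, 0, 0], [0.3, 0, 0, 0], [0.4, 0, 0, 0], [0.5, 0, 0, 0], [0.5, 0, 0, 0]]

```text
time_s: 20.95
eef_pos: [0.6134, -0.0132, 0.025]
tcp_rot: [0.994, -0.108, 0.0, -0.0]
contact_force: [-1.9, 1.0, 5.9]
width: 0.0112
gripper_force: 40.0
```

Call:
move_arm:
  steps:
    - [[0.1, 0, 0, 0], [0.2, 0, 0, 0], [0.3, 0, 0, 0], [0.4, 0, 0, 0], [0.5, 0, 0, 0], [0.5, 0, 0, 0]]

```text
time_s: 21.45
eef_pos: [0.6183, -0.0143, 0.025]
tcp_rot: [0.994, -0.108, 0.0, -0.0]
contact_force: [-1.1, 0.3, 5.3]
width: 0.0113
gripper_force: 40.0
```

Call:
move_arm:
  steps:
    - [[0.1, 0, 0, 0], [0.2, 0, 0, 0], [0.3, 0, 0, 0], [0.4, 0, 0, 0], [0.5, 0, 0, 0], [0.5, 0, 0, 0]]

```text
time_s: 21.95
eef_pos: [0.6231, -0.0154, 0.025]
tcp_rot: [0.994, -0.108, 0.0, -0.0]
contact_force: [-1.7, 1.6, 5.1]
width: 0.0111
gripper_force: 40.0
```

Call:
move_arm:
  steps:
    - [[0.1, 0, 0, 0], [0.2, 0, 0, 0], [0.3, 0, 0, 0], [0.4, 0, 0, 0], [0.5, 0, 0, 0], [0.5, 0, 0, 0]]

```text
time_s: 22.45
eef_pos: [0.6279, -0.0164, 0.025]
tcp_rot: [0.994, -0.108, 0.0, -0.0]
contact_force: [-2.1, 0.3, 5.1]
width: 0.0115
gripper_force: 40.0
```

Call:
move_arm:
  steps:
    - [[0.1, 0, 0, 0], [0.2, 0, 0, 0], [0.3, 0, 0, 0], [0.3, 0, 0, 0]]

```text
time_s: 22.78
eef_pos: [0.6294, -0.0167, 0.025]
tcp_rot: [0.994, -0.108, -0.002, -0.0]
contact_force: [-9.9, 2.5, 11.7]
width: 0.0114
gripper_force: 40.0
```

Call:
move_arm:
  steps:
    - [[0.05, 0, 0, 0], [0.1, 0, 0, 0], [0.1, 0, 0, 0]]

```text
time_s: 23.03
eef_pos: [0.6303, -0.0169, 0.025]
tcp_rot: [0.994, -0.108, -0.002, -0.0]
contact_force: [-10.3, 2.3, 11.6]
width: 0.0111
gripper_force: 40.0
```

```bash
python3 -c "
from h import *
fb()"
```

```text
bed x mm tool -43.4 y 0.1 z 25.0 F push/lat/z [10.6, 0.0, 11.6] mom [0.47 1.87 0.01] w 0.0111 grip 40.00389575958252 t 23.0
```

Call:
move_arm:
  steps:
    - [[0.05, 0, 0, 0], [0.1, 0, 0, 0], [0.15, 0, 0, 0], [0.2, 0, 0, 0], [0.2, 0, 0, 0]]

```text
time_s: 23.45
eef_pos: [0.6323, -0.0173, 0.025]
tcp_rot: [0.994, -0.108, -0.002, -0.0]
contact_force: [-10.0, 1.6, 11.1]
width: 0.0113
gripper_force: 40.0
```

Call:
move_arm:
  steps:
    - [[0.05, 0, 0, 0], [0.1, 0, 0, 0], [0.1, 0, 0, 0]]

```text
time_s: 23.7
eef_pos: [0.6333, -0.0176, 0.025]
tcp_rot: [0.994, -0.108, -0.002, -0.0]
contact_force: [-10.0, 1.8, 11.7]
width: 0.0114
gripper_force: 40.0
```

Call:
move_arm:
  steps:
    - [[0.05, 0, 0, 0], [0.1, 0, 0, 0], [0.1, 0, 0, 0]]

```text
time_s: 23.95
eef_pos: [0.6338, -0.0177, 0.025]
tcp_rot: [0.994, -0.108, -0.002, -0.0]
contact_force: [-12.3, 3.5, 13.6]
width: 0.0115
gripper_force: 40.0
```

Call:
move_arm:
  steps:
    - [[0.03, 0, 0, 0], [0.06, 0, 0, 0], [0.06, 0, 0, 0]]

```text
time_s: 24.2
eef_pos: [0.6338, -0.0177, 0.0249]
tcp_rot: [0.994, -0.108, -0.003, -0.0]
contact_force: [-15.0, 3.2, 16.0]
width: 0.0112
gripper_force: 40.0
```

Call:
move_arm:
  steps:
    - [[0.02, 0, 0, 0], [0.04, 0, 0, 0], [0.04, 0, 0, 0], [0.04, 0, 0, 0]]

```text
time_s: 24.53
eef_pos: [0.6339, -0.0177, 0.0249]
tcp_rot: [0.994, -0.108, -0.003, -0.0]
contact_force: [-17.1, 3.2, 16.9]
width: 0.0112
gripper_force: 40.0
```

It's solid: the position held while the force rose from 10 to 17 N. Ease off and release.

Call:
move_arm:
  steps:
    - [[-0.1, 0, 0, 0], [-0.2, 0, 0, 0], [-0.2, 0, 0, 0]]

```text
time_s: 24.78
eef_pos: [0.6338, -0.0177, 0.0249]
tcp_rot: [0.994, -0.108, -0.001, -0.0]
contact_force: [-6.2, 1.5, 8.5]
width: 0.0111
gripper_force: 40.0
```

Call:
move_arm:
  steps:
    - [[-0.05, 0, 0, 0], [-0.09, 0, 0, 0], [-0.09, 0, 0, 0]]

```text
time_s: 25.03
eef_pos: [0.6338, -0.0176, 0.025]
tcp_rot: [0.994, -0.108, 0.0, -0.0]
contact_force: [-2.4, 1.5, 5.8]
width: 0.011
gripper_force: 40.0
```

Call:
move_arm:
  steps:
    - [[0, 0, 0, 0], [0, 0, 0, 0], [0, 0, 0, 0], [0, 0, 0, 0], [0, 0, 0, 0]]
  gripper: 0.28

```text
time_s: 25.45
eef_pos: [0.6336, -0.0178, 0.0245]
tcp_rot: [0.994, -0.108, -0.0, 0.0]
contact_force: [-0.3, -1.2, -0.2]
width: 0.026
gripper_force: 0.0
```

```bash
python3 -c "
from h import *
fb()"
```

```text
bed x mm tool -40.0 y -0.1 z 24.5 F push/lat/z [0.0, -1.3, -0.2] mom [ 0.09 -0.01  0.01] w 0.026 grip 0.0 t 25.4
```

Free of contact. Lift straight up, clear away backwards, and look.

Call:
move_arm:
  steps:
    - [[0, 0, -0.5, 0], [0, 0, -1.5, 0], [0, 0, -3, 0], [0, 0, -5, 0], [0, 0, -8, 0], [0, 0, -11, 0], [-2, 0, -13, 0], [-5, 0, -15, 0], [-7, 0, -16, 0], [-7, 0, -16, 0]]

```text
time_s: 26.28
eef_pos: [0.5637, -0.0021, 0.1883]
tcp_rot: [0.994, -0.108, 0.002, -0.0]
contact_force: [0.7, 0.1, 0.4]
width: 0.026
gripper_force: 0.0
```

```bash
python3 - <<'E'
from h import *
for i in range(3): eyes.capture('wrist')
fb();p,P=look('w11.png',.52,.67,-.08,.08,.018,.05)
q,_=eyes.capture('top'); cv2.imwrite('pics/fin.png',np.vstack([cv2.resize(p,(400,300)),cv2.resize(q,(400,300))])[:,:,::-1])
B=np.array([.6727,-.0263]);a=np.radians(-12.4);R=np.array([[np.cos(a),np.sin(a)],[-np.sin(a),np.cos(a)]]);Q=(P[...,:2]-B)@R.T
m=(P[...,2]>.043)&(P[...,2]<.055)&(abs(Q[...,1])<.03)&(Q[...,0]<-.01)&(Q[...,0]>-.1);print('tab bed',cv2.minAreaRect(Q[m].astype(np.float32)))
E
```

```text
bed x mm tool -109.5 y -0.0 z 185.2 F push/lat/z [-0.4, 0.5, 0.3] mom [0.   0.04 0.04] w 0.0264 grip 0.0 t 26.4
slopes deg [ 0.34 -0.03] rect [ 0.6395 -0.004 ] [0.0609 0.1001] 0.12 z 0.0193 0.0262
tab bed ((-0.039304330945014954, 0.0007351264357566833), (0.010711340233683586, 0.02511758916079998), 89.96991729736328)
```

View pics/fin.png

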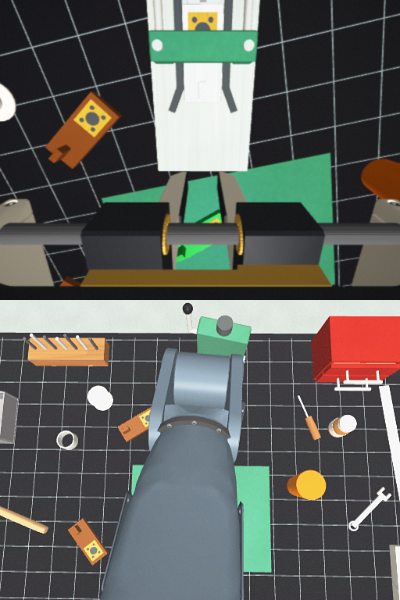

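The plate is home under the beam. Its tab is outside at bed x -39, so the origin is about +11 mm, and the robot is clear. The other objects look undisturbed.

```bash
python3 -c "
from h import *
print(ticket.finish_job())"
```

```text
the job is handed in; nothing more can be done
None
```

The plate is flat in the channel, tab out, and pressed home against the solid register stop at about 17 N, then eased off, released and handed in. I dropped it once early on, against the green look-alike, which moved at most 1–2 mm.

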